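Make up two gauge kits at the measuring bench

TASK

Make up the two gauge kits from the stock on the bench: into the blue tray go the silver ring, the green plug gauge and the white block; into the orange tray go the brass ring and the red plug gauge. Stand each one upright and centred on the white outline meant for it (ring on the circle with a dot, plug on the solid disc, block on the square and squared up with it), set down gently, not dropped. Leave the dark block, the amber jar and the black knob where they stand.

Things in the scene. Friction and masses are not known exactly. Their poses are not given: they have to be found in the camera images.
- tray_blue: Blue kit tray, fixed, 240 (x) x 100 (y) x 12 mm high: floor 5 mm thick, rim 5 mm wide, 7 mm above the floor. Origin: centre of underside; x lengthwise, pointing away from the robot within 0.35 rad; z up. Left or right of the stock. White outlines on the floor at y = 0: circle with dot (62 mm) at x = -75 mm; solid disc (40 mm) at x = 0; square frame (46 mm, parallel to tray) at x = +75 mm.
- tray_orange: Orange kit tray, fixed, 240 (x) x 100 (y) x 12 mm high: floor 5 mm thick, rim 5 mm wide, 7 mm above the floor. Origin: centre of underside; x lengthwise, pointing away from the robot within 0.35 rad; z up. Left or right of the stock. White outlines on the floor at y = 0: solid disc (40 mm) at x = -50 mm; circle with dot (62 mm) at x = +50 mm.
- ring_steel: Silver metal setting ring lying flat: outer diameter 46 mm, hole 26 mm, height 34 mm, about 0.3 kg, stands among the stock. Origin: centre of its underside, z up.
- ring_brass: Brass (yellow metal) setting ring of the same size: outer diameter 46 mm, hole 26 mm, height 34 mm, about 0.3 kg. Origin: centre of its underside, z up.
- plug_green: Plug gauge standing upright, 64 mm high: below, a steel gauging end 28 mm in diameter and 26 mm high; above it a green handle 22 mm in diameter, 38 mm high. About 0.15 kg. Grip it by the handle. Origin: centre of its underside, z up.
- plug_red: Plug gauge like the green one (64 mm high, steel end 28 mm in diameter and 26 mm high, handle 22 mm in diameter above it) but with a red handle. About 0.15 kg. Origin: centre of its underside, z up.
- block_white: White ceramic gauge block standing on end, 28 x 28 mm and 45 mm high, about 0.2 kg; x and y are square to its side faces, its yaw within 0.7 rad of the bench's axes. Origin: centre of its underside, z up.
- block_dark: Dark steel gauge block, 28 x 28 x 45 mm high, loose: a spare that stays where it stands. Origin: centre of its underside, z up.
- jar: Small amber glass jar with a yellow cap, seen from above as a yellow disc, 40 mm in diameter, 48 mm high, loose among the stock; stays where it stands. Origin: centre of its underside, z up.
- knob_spare: Loose black knurled knob, 36 mm in diameter (39 mm over its ribs), 30 mm high, on a thin steel foot; stays where it stands. Origin: centre of its underside, z up.
Mind the look-alikes: they are no part of the job. What is shaped like the ring_brass but purple or turquoise is not meant.

How it is judged:
At the end, for the whole second after the job is handed in: All five stand upright (0.1 rad) on the tray floor, at rest and let go, each within 12 mm (along and across the tray) of the centre of its own outline in its own tray; white block within 0.22 rad of square to the tray; dark block, jar and knob upright and within 15 mm of their starts (x of ring_steel in the frame of tray_blue between -0.087 and -0.063 m and y of ring_steel in the frame of tray_blue between -0.012 and 0.012 m and z of ring_steel in the frame of tray_blue between 0.002 and 0.009 m and angle between each of ring_steel, plug_green, block_white, plug_red, ring_brass, block_dark, jar, knob_spare's own z axis and vertical below 0.1 rad and linear speed of each of ring_steel, plug_green, block_white, plug_red, ring_brass below 0.01 m/s and contact force between each of ring_steel, plug_green, block_white, plug_red, ring_brass and the fingers below 0.05 N and x of plug_green in the frame of tray_blue between -0.012 and 0.012 m and y of plug_green in the frame of tray_blue between -0.012 and 0.012 m and z of plug_green in the frame of tray_blue between 0.002 and 0.009 m and x of block_white in the frame of tray_blue between 0.063 and 0.087 m and y of block_white in the frame of tray_blue between -0.012 and 0.012 m and z of block_white in the frame of tray_blue between 0.002 and 0.009 m and x of plug_red in the frame of tray_orange between -0.062 and -0.038 m and y of plug_red in the frame of tray_orange between -0.012 and 0.012 m and z of plug_red in the frame of tray_orange between 0.002 and 0.009 m and x of ring_brass in the frame of tray_orange between 0.038 and 0.062 m and y of ring_brass in the frame of tray_orange between -0.012 and 0.012 m and z of ring_brass in the frame of tray_orange between 0.002 and 0.009 m and (angle between the x axis of block_white and the x axis of tray_blue, either way round below 0.22 rad or angle between the x axis of block_white and the y axis of tray_blue, either way round below 0.22 rad) and distance of each of block_dark, jar, knob_spare from where it was at the start of the episode below 0.015 m); the robot touches nothing.
It fails at once if one of the gauges falls free (faster than 0.5 m/s with no finger touching it): dropped, knocked off or thrown ((linear speed of ring_steel above 0.5 m/s and contact force between ring_steel and the fingers below 0.02 N) or (linear speed of plug_green above 0.5 m/s and contact force between plug_green and the fingers below 0.02 N) or (linear speed of block_white above 0.5 m/s and contact force between block_white and the fingers below 0.02 N) or (linear speed of plug_red above 0.5 m/s and contact force between plug_red and the fingers below 0.02 N) or (linear speed of ring_brass above 0.5 m/s and contact force between ring_brass and the fingers below 0.02 N)).
It fails at once if the dark spare block, the amber jar or the black knob is pushed more than 15 mm from its place or tipped over (distance of any of block_dark, jar, knob_spare from where it was at the start of the episode above 0.015 m or angle between any of block_dark, jar, knob_spare's own z axis and vertical above 0.3 rad).
It also fails if it takes over 122 s, if anything falls off the work surface, if the arm or the gripper's body presses on something with over 40 N, if the wrist force passes 120 N, or if a joint passes its speed limit or range.

ROBOT

A 6-joint arm with a two-finger parallel gripper is mounted at the origin on the work surface. World frame = base frame: x ahead of the robot, y to its left, z up, the work surface at z = 0. Lengths are in m, angles in rad, forces in N, time in s.
With the tool pointing down it reaches from about 0.375 to 0.9 m from the base axis. Payload 3.1 kg.
Tool frame: the origin (TCP) lies on the centre line of the jaws, within the pads' length; the fingertips stand 25 mm ahead of it and the grasp point (between the pads) lies 6 mm ahead of it (manip.tip_extent is the distance from the TCP to the fingertips, in m); z points along the fingers, y is the line along which they close (so a half turn about z gives the same grasp; the last joint's range is limited). The gripper opens to 85 mm and grips with 20 to 120 N. Pads are 22 mm wide; open, the fingers measure 114 mm over their backs; the gripper's body (76 mm by 85 mm) begins 54 mm behind the grasp point. The pads swing forward as they close: fully open they stand 13 mm farther back than shut.
Start: joints at [-1.452, 0.527, 1.433, -0, 1.181, -0.178], TCP at [0.183, -0.598, 0.256] pointing down, gripper open.
Joint ranges: [-3.08, 3.08], [-0.75, 2.2], [0.22, 2.44], [-1.43, 4.57], [0, 2.65], [-2.85, 2.85]. Speed limits (rad/s): [2.79, 2.79, 3.14, 3.14, 3.14, 3.14].

INTERFACE

Orientations are given as a unit quaternion [x, y, z, w].
In Python, from station import readout, imaging, order, manip gives the robot as it stands.
- The arm moves only by the tool move_arm, never from a script. Its argument "rows" is a list of rows, each a list of 7 numbers: the turn, a rotation vector about the tool's x, y, z in degrees, then the shift along the tool's x, y, z in mm, then the closure, from 0 (fully open) to 1 (shut). A call has 1 to 12 rows; each row is the pose to reach, as a shift and turn from the pose commanded when the call began, along the tool's axes at that moment; what a row does not reach only later rows make up. A row lasts 1/12 s, in which the tool goes at most 41.7 mm and 7.16 degrees, less where a joint would pass 70% of its speed; a pose out of reach is approached as far as the arm can. A call with a gripper value outside its range is refused whole. The fingers move at their own pace and stop on an object; "squeeze" is the grip in N (left out, the last holds). Time passes only in rows, so rows that repeat a pose let the fingers close. It gives the time, the measured TCP pose, the force, the opening and the grip force at its end, in the units of the state.
- readout.sense(): the state, without advancing time (a new reading comes with each control period).
- imaging.snapshot(name): name is "scene" or "top"; returns a dict with "img" (400x640x3 uint8, red, green, blue), "z_map" (400x640 float32, m along the optical axis (not along the pixel's ray), 0 where there is no reading), "fovy" (degrees; the focal length in pixels is half the picture's height over the tangent of half this angle, whatever the lens; pixels are square), "cx", "cy" (the principal point, pixels), "k1" (the pictures are not rectified: a ray, as slopes to the right and down, at radius r is drawn at 1 + k1 r^2 times it, then the intrinsics apply), "rvec" (rotation vector, rad) and "tvec" (3), from world to camera coordinates, as OpenCV has them. Camera axes: x right, y down, z forward; pixel columns grow to the right and rows downward; lengths in m; the calibration is good to about 2 mm. A picture is of the moment at which its call begins.
- order.sign_off(): hands the job in; it is judged then, once.
The state is a dict: "t": time; "q": joint angles; "qd": joint speeds; "tau": joint torques, N m; "tcp_pos": TCP position; "tool_rot": TCP orientation; "force": force on the tool from outside, world axes, zero at the start; "ft_torque": the same for the moment, N m; "finger_gap": opening from 0.0 (shut) to 1.0 (fully open); "gripper_force": force on a finger pad.
Only numpy, scipy, OpenCV 4.12 (cv2) and the standard library are available. Lean on these libraries where they do the work, as an engineer would, in place of code of your own. Each camera call takes 0.05 s, during which the arm holds its last target. There are 200 camera calls.

## Working session

There is one attempt and no reset: what is moved stays moved. The work goes in short steps, Python scripts to look and compute and a tool call to move; the robot and the scene stay as the last step left them, time stands still between calls to the robot, and variables do not carry over. Pictures are saved under pics/ and viewed, at most 14 in all, crops included, and the job is handed in when it is done.

Besides the shell and the picture viewer there is one more tool, called after "Request:" in YAML: its name, and indented under it one key for each argument. move_arm: Moves the arm, as the interface text tells. Its arguments: {"type":"object","properties":{"rows":{"type":"array"},"squeeze":{"type":"number"}},"required":["rows"]}

```bash
ls; mkdir -p pics
cat > h.py <<'E'
import numpy as np, cv2, pickle
from station import readout, imaging, order, manip
def snap(n):
    s=imaging.snapshot(n); pickle.dump(s,open(f'{n}.pkl','wb')); return s
def load(n): return pickle.load(open(f'{n}.pkl','rb'))
def K(s):
    h=s['img'].shape[0]; f=h/2/np.tan(np.radians(s['fovy'])/2); return f
def rays(s,uv):
    f=K(s); d=(np.atleast_2d(np.array(uv,float))-[s['cx'],s['cy']])/f
    p=d.copy()
    for _ in range(20): p=d/(1+s['k1']*(p**2).sum(1,keepdims=True))
    R,_=cv2.Rodrigues(np.array(s['rvec'],float)); t=np.array(s['tvec'],float).ravel()
    return p,R,t
def plane(s,uv,z):
    p,R,t=rays(s,uv); c=-R.T@t; d=np.c_[p,np.ones(len(p))]@R
    return c+d*((z-c[2])/d[:,2])[:,None]
def cloud(s):
    h,w=s['z_map'].shape; u,v=np.meshgrid(np.arange(w),np.arange(h))
    p,R,t=rays(s,np.c_[u.ravel(),v.ravel()]); z=s['z_map'].reshape(-1,1)
    return ((np.c_[p,np.ones(len(p))]*z-t)@R).reshape(h,w,3)
def proj(s,X):
    R,_=cv2.Rodrigues(np.array(s['rvec'],float)); c=np.atleast_2d(X)@R.T+np.array(s['tvec']).ravel()
    p=c[:,:2]/c[:,2:]; p=p*(1+s['k1']*(p**2).sum(1,keepdims=True)); return p*K(s)+[s['cx'],s['cy']]
E
python3 - <<'E'
from h import *
print(readout.sense(), manip.tip_extent)
for n in('scene','top'):
    s=snap(n); print(n,{k:v for k,v in s.items() if k not in('img','z_map')}, (s['z_map']>0).mean())
    R,_=cv2.Rodrigues(np.array(s['rvec'],float)); print(-R.T@np.array(s['tvec']).ravel(), R[2])
    cv2.imwrite(f'pics/{n}0.png',s['img'][:,:,::-1])
E
```

```text
pics
{'t': 0.0, 'q': array([-1.45251191e+00,  5.28449596e-01,  1.43391142e+00,  2.88694748e-05,
        1.18138714e+00, -1.78479225e-01]), 'qd': array([ 9.43064094e-06, -1.15407242e-03,  1.67259960e-04, -9.98662189e-04,
        2.37669300e-04,  7.53437991e-04]), 'tau': array([ 1.86255231e-03, -4.42346871e+01, -1.78021735e+01,  3.14164413e-05,
        8.22048343e-03,  8.06831082e-06]), 'tcp_pos': array([ 0.18273501, -0.59699704,  0.25534084]), 'tool_rot': array([ 9.89011839e-01,  1.47832410e-01,  4.57745925e-05, -1.07685735e-03]), 'force': array([0.27380571, 0.27581393, 0.42971339]), 'ft_torque': array([-0.04517144, -0.08067829, -0.02001099]), 'gripper_force': 0.0, 'finger_gap': 0.9969700437081409} 0.025
scene {'fovy': 56.38217747400011, 'cx': 314.975102302043, 'cy': 204.94553149465247, 'k1': 0.02132043523414096, 'rvec': array([ 0.97300617,  2.25630468, -1.23164093]), 'tvec': array([ 0.34196973, -0.16248229,  1.10254136])} 0.99598046875
[0.97949888 0.44141183 0.45241439] [-0.61956524 -0.57207193 -0.53746871]
top {'fovy': 47.68979575381062, 'cx': 316.07526740512526, 'cy': 191.54208983973237, 'k1': -0.085979845359377, 'rvec': array([ 2.19134311, -2.13153546,  0.12614373]), 'tvec': array([-0.02581395,  0.52987859,  0.93834995])} 0.9962109375
[ 0.41796817 -0.01239338  0.99352268] [ 0.11599344  0.00128806 -0.99324914]
```

View pics/top0.png

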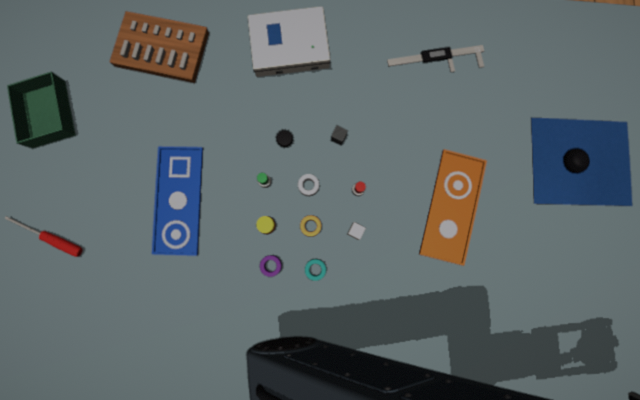

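View pics/scene0.png

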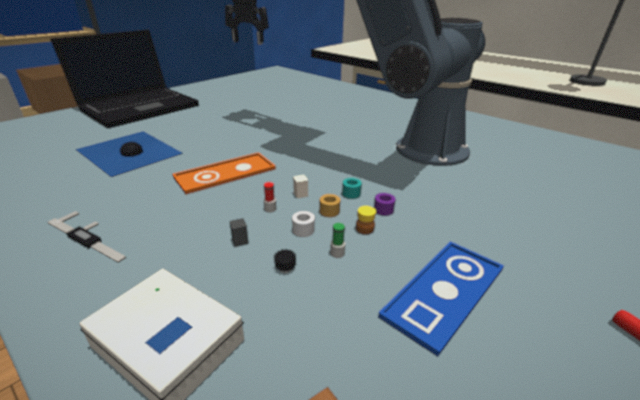

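The top view shows the silver ring (308,184), brass ring (311,226), green plug (264,179), red plug (359,187) and white block (357,231). The items to leave are the dark block (339,134), jar (265,225) and knob (285,138). Blue tray is at (178,200), orange at (453,207). In the scene view, the same stock sits between the two trays: silver (303,223), brass (330,205), green (338,238), red (269,196), white (301,186).

Possible mix-ups:
- **Brass ring (311,226):** purple ring (270,265), turquoise ring (315,269), jar cap (265,225)
- **Silver ring (308,184):** the same rings
- **White block (357,231):** dark block (339,134)
- **Plugs:** red (359,187) and green (264,179)

I'll choose by colour and check the choice in a crop.

```bash
cat > meas.py <<'E'
from h import *
from scipy import ndimage as nd
seeds={'steel':(308,184),'brass':(311,226),'green':(264,179),'red':(359,187),'white':(357,231),'dark':(339,134),'jar':(265,225),'knob':(285,138),'purple':(270,265),'turq':(315,269)}
def comps(s,zmin=.012):
    C=cloud(s); m=(C[...,2]>zmin)&(C[...,2]<.09)&(C[...,0]>.3)&(C[...,0]<.75)&(abs(C[...,1])<.35)
    L,n=nd.label(m); return C,L,n
if __name__=='__main__':
    t=load('top'); sc=load('scene')
    for s,n in((t,'top'),(sc,'scene')):
        C,L,k=comps(s); print(n)
        fl=C[(abs(C[...,2])<.02)&(abs(C[...,1])<.3)&(C[...,0]>.4)&(C[...,0]<.7)][:,2]; print('table z',np.percentile(fl,[5,50,95]))
        for i in range(1,k+1):
            P=C[L==i]
            if len(P)<15: continue
            zt=np.percentile(P[:,2],95); T=P[P[:,2]>zt-.006]
            px=np.argwhere(L==i).mean(0)[::-1]
            lo,hi=T.min(0),T.max(0)
            rgb=s['img'][L==i].mean(0)
            print(px.round(),len(P),'ztop %.4f'%zt,'mid',((lo+hi)/2)[:2].round(4),'mean',T.mean(0)[:2].round(4),'size',(hi-lo)[:2].round(4),rgb.round())
    a=t['img'][110:290,235:385]; b=sc['img'][165:275,220:405]
    a=cv2.resize(a,None,fx=3,fy=3,interpolation=2); b=cv2.resize(b,(0,0),fx=1.8,fy=1.8,interpolation=2)
    o=np.zeros((540,790,3),np.uint8); o[:a.shape[0],:a.shape[1]]=a; o[:b.shape[0],455:455+b.shape[1]]=b
    cv2.imwrite('pics/crop.png',o[:,:,::-1])
    # trays
    for n,(lo,hi) in {'blue':((100,120,60),(125,255,255)),'orange':((5,150,100),(18,255,255))}.items():
      for s,nm in((t,'top'),(sc,'scene')):
        hsv=cv2.cvtColor(s['img'],cv2.COLOR_RGB2HSV); C=cloud(s)
        m=cv2.inRange(hsv,lo,hi); m[(abs(C[...,1])>.4)|(C[...,0]<.3)|(C[...,0]>.72)|(C[...,2]>.03)]=0
        L,k=nd.label(m); i=np.argmax(np.bincount(L.ravel())[1:])+1
        hull=cv2.convexHull(np.argwhere(L==i)[:,::-1].astype(np.int32)); H=np.zeros_like(m); cv2.fillPoly(H,[hull],1)
        X=plane(s,hull[:,0,:],.012)[:,:2].astype(np.float32); r=cv2.minAreaRect(X)
        print(n,nm,'rim rect',np.array(r[0]).round(4),np.array(r[1]).round(4),round(r[2],2))
        w=(H>0)&(hsv[...,1]<90)&(hsv[...,2]>110)
        W,k=nd.label(w)
        for j in range(1,k+1):
            if (W==j).sum()<25: continue
            cs,_=cv2.findContours((W==j).astype(np.uint8),cv2.RETR_EXTERNAL,cv2.CHAIN_APPROX_NONE)
            uv=cs[0][:,0,:]; Y=plane(s,uv,.005)[:,:2].astype(np.float32); q=cv2.minAreaRect(Y)
            print('   outline px',uv.mean(0).round(),'xy',np.array(q[0]).round(4),'size',np.array(q[1]).round(4),'ang',round(q[2],1),'depth z',np.median(C[W==j][:,2]).round(4))
E
python3 meas.py
```

```text
top
table z [-3.25171062e-03 -8.41523782e-05  5.89461792e-03]
[339. 134.] 216 ztop 0.0466 mid [ 0.6575 -0.057 ] mean [ 0.6573 -0.0578] size [0.0351 0.0342] [57. 58. 57.]
[284. 138.] 257 ztop 0.0320 mid [0.6492 0.061 ] mean [0.6482 0.0617] size [0.0375 0.0373] [31. 31. 32.]
[264. 179.] 157 ztop 0.0654 mid [0.5523 0.102 ] mean [0.5529 0.1023] size [0.0212 0.0212] [ 68. 107.  75.]
[308. 184.] 276 ztop 0.0362 mid [0.546  0.0056] mean [0.5457 0.0058] size [0.044  0.0451] [141. 140. 142.]
[359. 188.] 149 ztop 0.0651 mid [ 0.5406 -0.1024] mean [ 0.5403 -0.1028] size [0.0209 0.0209] [129.  68.  65.]
[311. 225.] 256 ztop 0.0365 mid [ 0.4575 -0.0013] mean [ 0.4577 -0.0014] size [0.0446 0.0447] [143. 125.  70.]
[266. 225.] 281 ztop 0.0500 mid [0.4572 0.0937] mean [0.4568 0.0941] size [0.0337 0.0339] [141. 138.  59.]
[356. 230.] 190 ztop 0.0473 mid [ 0.4502 -0.0981] mean [ 0.4499 -0.0983] size [0.0333 0.0318] [150. 149. 151.]
[466. 251.] 17 ztop 0.0143 mid [ 0.4125 -0.3395] mean [ 0.4123 -0.3396] size [0.0196 0.0063] [135.  86.  44.]
[270. 266.] 284 ztop 0.0358 mid [0.3707 0.0814] mean [0.3703 0
[... 1976 characters left out ...]
.0478] ang 0.5 depth z 0.0045
orange top rim rect [ 0.5083 -0.3129] [0.0991 0.2373] 77.1
   outline px [458. 185.] xy [ 0.558  -0.3251] size [0.0606 0.0615] ang 1.5 depth z 0.0058
   outline px [458. 185.] xy [ 0.5579 -0.3251] size [0.0204 0.0204] ang 89.5 depth z 0.0059
   outline px [448. 228.] xy [ 0.4598 -0.3031] size [0.0373 0.0403] ang 1.3 depth z 0.0054
orange scene rim rect [ 0.5123 -0.302 ] [0.1064 0.237 ] 77.07
   outline px [243. 167.] xy [ 0.4573 -0.3017] size [0.0422 0.0367] ang 51.4 depth z 0.0057
   outline px [206. 177.] xy [ 0.5568 -0.3225] size [0.0578 0.0588] ang 56.0 depth z 0.0056
   outline px [206. 176.] xy [ 0.5549 -0.3255] size [0.0214 0.02  ] ang 44.1 depth z 0.0061
```

```bash
cat > go.py <<'E'
# usage: go.py X Y Z yawdeg -> turn about tool z, shift in tool axes from the present pose
from h import *; import sys
from scipy.spatial.transform import Rotation as Ro
s=readout.sense(); R=Ro.from_quat(s['tool_rot']); a=[float(v) for v in sys.argv[1:5]]
T=Ro.from_euler('z',a[3],degrees=True)*Ro.from_euler('x',180,degrees=True)
x=R.as_matrix()[:,0]; print('yaw',np.degrees(np.arctan2(x[1],x[0])).round(2),'turn',(R.inv()*T).as_rotvec(degrees=True).round(1),'shift',(1000*R.inv().apply(np.array(a[:3])-s['tcp_pos'])).round(1))
E
python3 go.py .5457 .0068 .16 0
python3 - <<'E'
from h import *
from meas import comps
for n,px in(('top',(356,230)),('scene',(300,184))):
    s=load(n); C,L,k=comps(s); i=L[px[1],px[0]]
    P=C[(L==i)&(C[...,2]>.038)][:,:2].astype(np.float32); print(n,cv2.minAreaRect(P))
    # top face from image: bright mask onto plane z=.045
    m=((L==i)&(C[...,2]>.040)).astype(np.uint8); cs,_=cv2.findContours(m,0,1)
    print(cv2.minAreaRect(plane(s,cs[0][:,0],.045)[:,:2].astype(np.float32)))
E
```

```text
yaw 17.01 turn [-0.1 -0.  17. ] shift [ 523.7 -471.1   96.5]
top ((0.4497280418872833, -0.09830787777900696), (0.025604071095585823, 0.028237024322152138), 64.98416900634766)
((0.4495745599269867, -0.09821467846632004), (0.025243844836950302, 0.028081603348255157), 64.4343032836914)
scene ((0.44908106327056885, -0.09692520648241043), (0.03161225467920303, 0.028213223442435265), 63.53730392456055)
((0.45113182067871094, -0.09520838409662247), (0.03605131804943085, 0.02993675321340561), 61.787933349609375)
```

View pics/crop.png

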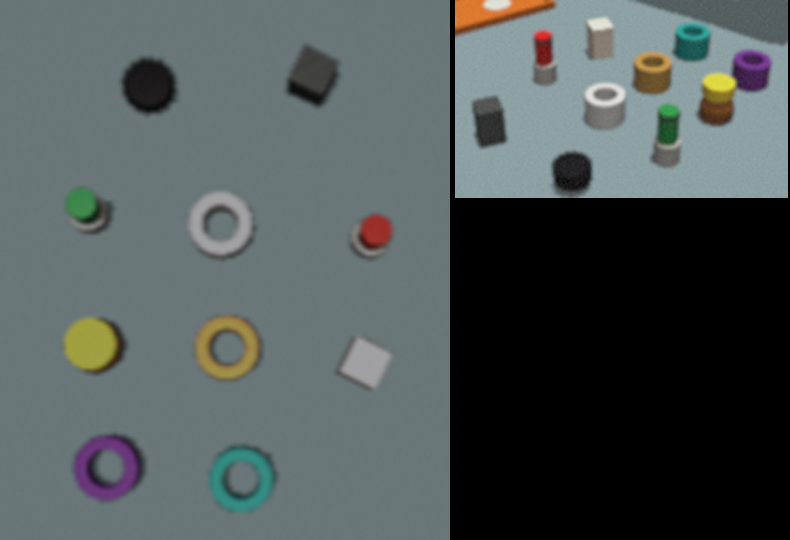

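The crop confirms the choice: silver and brass rings in the middle column, green-handled and red-handled plugs either side, and the white block turned about -26°. Red plug first.

```bash
python3 go.py .5402 -.1016 .16 0
```

```text
yaw 17.01 turn [-0.1 -0.  17. ] shift [ 486.7 -369.1   96.3]
```

Request:
move_arm:
  rows:
    - [0,0,17,487,-369,96,0]
    - [0,0,17,487,-369,96,0]
    - [0,0,17,487,-369,96,0]
    - [0,0,17,487,-369,96,0]
    - [0,0,17,487,-369,96,0]
    - [0,0,17,487,-369,96,0]
    - [0,0,17,487,-369,96,0]
    - [0,0,17,487,-369,96,0]
    - [0,0,17,487,-369,96,0]
    - [0,0,17,487,-369,96,0]
    - [0,0,17,487,-369,96,0]
    - [0,0,17,487,-369,96,0]
  squeeze: 40

```text
t: 1.1
tcp_pos: [0.4727, -0.1953, 0.1782]
tool_rot: [1.0, -0.0, -0.0, -0.0]
force: [-0.6, -1.3, -0.5]
finger_gap: 0.995
gripper_force: 0.0
```

```bash
python3 go.py .5402 -.1016 .16 0
```

```text
yaw -0.01 turn [-0.  0. -0.] shift [ 67.5 -93.7  18.2]
```

Request:
move_arm:
  rows:
    - [0,0,0,22,-31,6,0]
    - [0,0,0,44,-62,12,0]
    - [0,0,0,60,-84,16,0]
    - [0,0,0,60,-84,16,0]
    - [0,0,0,60,-84,16,0]
    - [0,0,0,60,-84,16,0]

```text
t: 1.6
tcp_pos: [0.5315, -0.1134, 0.1625]
tool_rot: [1.0, 0.0, -0.001, -0.0]
force: [-1.0, -0.7, -0.5]
finger_gap: 1.002
gripper_force: 0.0
```

```bash
python3 go.py .5402 -.1016 .054 0
```

```text
yaw 0.03 turn [-0.   0.1  0. ] shift [  8.8 -11.8 108.4]
```

Request:
move_arm:
  rows:
    - [0,0,0,9,-12,0,0]
    - [0,0,0,9,-12,0,0]
    - [0,0,0,9,-12,25,0]
    - [0,0,0,9,-12,50,0]
    - [0,0,0,9,-12,75,0]
    - [0,0,0,9,-12,95,0]
    - [0,0,0,9,-12,108,0]
    - [0,0,0,9,-12,108,0]
    - [0,0,0,9,-12,108,0]

```text
t: 2.35
tcp_pos: [0.5401, -0.1024, 0.0544]
tool_rot: [1.0, -0.001, -0.001, -0.0]
force: [0.6, 0.2, 0.9]
finger_gap: 0.999
gripper_force: 0.0
```

Request:
move_arm:
  rows:
    - [0,0,0,0,0,0,1]
    - [0,0,0,0,0,0,1]
    - [0,0,0,0,0,0,1]
    - [0,0,0,0,0,0,1]
    - [0,0,0,0,0,0,1]
    - [0,0,0,0,0,0,1]
    - [0,0,0,0,0,0,1]
    - [0,0,0,0,0,0,1]

```text
t: 3.02
tcp_pos: [0.5414, -0.1013, 0.0553]
tool_rot: [1.0, 0.0, 0.0, 0.0]
force: [-1.4, -0.3, 5.3]
finger_gap: 0.247
gripper_force: 39.0
```

Request:
move_arm:
  rows:
    - [0,0,0,0,0,-20,1]
    - [0,0,0,0,0,-50,1]
    - [0,0,0,0,0,-85,1]
    - [0,0,0,-10,25,-100,1]
    - [0,0,0,-25,60,-100,1]
    - [0,0,0,-38,92,-100,1]
    - [0,0,0,-51,124,-100,1]
    - [0,0,0,-64,156,-100,1]
    - [0,0,0,-76,184,-100,1]
    - [0,0,0,-83,201,-100,1]
    - [0,0,0,-83,201,-100,1]
    - [0,0,0,-83,201,-100,1]

```text
t: 4.02
tcp_pos: [0.4574, -0.3028, 0.1541]
tool_rot: [1.0, -0.001, -0.0, -0.001]
force: [-0.2, 0.4, -1.9]
finger_gap: 0.245
gripper_force: 39.5
```

```bash
python3 go.py .4586 -.3024 .0605 0
python3 - <<'E'
from h import *
s=snap('scene'); a=s['img'][80:240,150:410]; cv2.imwrite('pics/r1.png',cv2.resize(a,None,fx=3,fy=3,interpolation=2)[:,:,::-1])
E
```

```text
yaw -0.14 turn [-0.1  0.  -0.1] shift [ 1.3 -0.3 93.6]
```

View pics/r1.png

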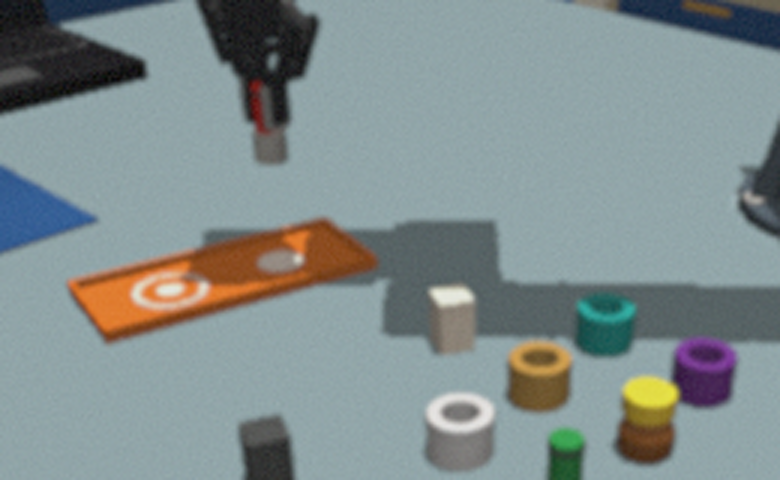

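The red plug hangs upright in the jaws at crop pixel (270,145), above the orange tray's disc at (280,262). Setting it down.

Request:
move_arm:
  rows:
    - [0,0,0,1,0,20,1]
    - [0,0,0,1,0,45,1]
    - [0,0,0,1,0,65,1]
    - [0,0,0,1,0,78,1]
    - [0,0,0,1,0,86,1]
    - [0,0,0,1,0,89,1]
    - [0,0,0,1,0,91,1]
    - [0,0,0,1,0,93,1]
    - [0,0,0,1,0,93,1]

```text
t: 4.82
tcp_pos: [0.4595, -0.3023, 0.0622]
tool_rot: [1.0, 0.0, 0.0, 0.0]
force: [0.3, 0.5, -1.7]
finger_gap: 0.243
gripper_force: 39.5
```

Request:
move_arm:
  rows:
    - [0,0,0,0,0,1,1]
    - [0,0,0,0,0,1.5,1]
    - [0,0,0,0,0,2,1]
    - [0,0,0,0,0,2,1]

```text
t: 5.15
tcp_pos: [0.4593, -0.3026, 0.0604]
tool_rot: [1.0, -0.0, 0.0, 0.0]
force: [0.0, 0.8, 2.5]
finger_gap: 0.244
gripper_force: 40.1
```

Request:
move_arm:
  rows:
    - [0,0,0,0,0,0,0.7]
    - [0,0,0,0,0,0,0.6]
    - [0,0,0,0,0,0,0.4]
    - [0,0,0,0,0,0,0.2]
    - [0,0,0,0,0,0,0]
    - [0,0,0,0,0,0,0]
    - [0,0,0,0,0,-20,0]
    - [0,0,0,0,0,-50,0]
    - [0,0,0,0,0,-80,0]
    - [0,0,0,0,0,-100,0]
    - [0,0,0,0,0,-100,0]

```text
t: 6.07
tcp_pos: [0.4611, -0.3041, 0.1639]
tool_rot: [1.0, 0.0, 0.003, 0.003]
force: [-0.5, 0.5, 0.7]
finger_gap: 0.996
gripper_force: 0.0
```

```bash
python3 go.py .4577 0 .13 0
```

```text
yaw 0.02 turn [ 0.4 -0.4  0. ] shift [  -3.5 -304.3   32. ]
```

Request:
move_arm:
  rows:
    - [0,0,0,0,-20,0,0]
    - [0,0,0,0,-50,0,0]
    - [0,0,0,0,-85,0,0]
    - [0,0,0,0,-125,5,0]
    - [0,0,0,-1,-165,10,0]
    - [0,0,0,-2,-205,15,0]
    - [0,0,0,-3,-245,20,0]
    - [0,0,0,-3,-280,27,0]
    - [0,0,0,-3,-300,32,0]
    - [0,0,0,-3,-304,32,0]
    - [0,0,0,-3,-304,32,0]
    - [0,0,0,-3,-304,32,0]

```text
t: 7.07
tcp_pos: [0.4564, 0.0013, 0.1275]
tool_rot: [1.0, 0.0, 0.0, 0.0]
force: [0.5, -0.6, 0.4]
finger_gap: 0.998
gripper_force: 0.0
```

```bash
python3 go.py .4577 0 .030 0
```

```text
yaw 0.04 turn [ 0. -0.  0.] shift [ 1.3  1.3 97.6]
```

Request:
move_arm:
  rows:
    - [0,0,0,1,1,25,0]
    - [0,0,0,1,1,50,0]
    - [0,0,0,1,1,75,0]
    - [0,0,0,1,1,90,0]
    - [0,0,0,1,1,97,0]
    - [0,0,0,1,1,97,0]
    - [0,0,0,1,1,97,1]
    - [0,0,0,1,1,97,1]
    - [0,0,0,1,1,97,1]
    - [0,0,0,1,1,97,1]
    - [0,0,0,1,1,97,1]
    - [0,0,0,1,1,97,1]
  squeeze: 60

```text
t: 8.07
tcp_pos: [0.4577, 0.0004, 0.0321]
tool_rot: [1.0, 0.0, 0.001, 0.0]
force: [-0.3, -1.3, 5.5]
finger_gap: 0.513
gripper_force: 61.1
```

```bash
python3 go.py .5572 -.3240 .130 0
```

```text
yaw 0.03 turn [ 0.1 -0.1  0. ] shift [ 99.5 324.6 -97.4]
```

Request:
move_arm:
  rows:
    - [0,0,0,0,0,-15,1]
    - [0,0,0,0,0,-45,1]
    - [0,0,0,0,0,-80,1]
    - [0,0,0,5,18,-98,1]
    - [0,0,0,15,50,-98,1]
    - [0,0,0,27,88,-98,1]
    - [0,0,0,39,126,-98,1]
    - [0,0,0,51,164,-98,1]
    - [0,0,0,63,202,-98,1]
    - [0,0,0,75,240,-98,1]
    - [0,0,0,87,280,-98,1]
    - [0,0,0,95,308,-98,1]

```text
t: 9.07
tcp_pos: [0.553, -0.3111, 0.1294]
tool_rot: [1.0, -0.001, 0.001, 0.001]
force: [1.3, -0.1, -2.0]
finger_gap: 0.511
gripper_force: 62.2
```

Request:
move_arm:
  rows:
    - [0,0,0,4,16,0,1]
    - [0,0,0,4,16,0,1]
    - [0,0,0,4,16,0,1]

```text
t: 9.32
tcp_pos: [0.5554, -0.3236, 0.1286]
tool_rot: [1.0, -0.001, -0.0, -0.0]
force: [0.1, 0.7, -2.4]
finger_gap: 0.513
gripper_force: 62.2
```

```bash
python3 go.py .5572 -.3240 .0371 0
```

```text
yaw -0.08 turn [-0.1  0.  -0.1] shift [ 1.8  0.5 91.5]
```

Request:
move_arm:
  rows:
    - [0,0,0,2,0,20,1]
    - [0,0,0,2,0,45,1]
    - [0,0,0,2,0,65,1]
    - [0,0,0,2,0,78,1]
    - [0,0,0,2,0,84,1]
    - [0,0,0,2,0,87,1]
    - [0,0,0,2,0,88.5,1]
    - [0,0,0,2,0,90,1]
    - [0,0,0,2,0,90,1]

```text
t: 10.07
tcp_pos: [0.5586, -0.3235, 0.0396]
tool_rot: [1.0, 0.0, 0.001, 0.001]
force: [0.0, -0.0, -2.9]
finger_gap: 0.514
gripper_force: 62.2
```

Request:
move_arm:
  rows:
    - [0,0,0,-1,0,1,1]
    - [0,0,0,-1,0,2,1]
    - [0,0,0,-1,0,2.5,1]
    - [0,0,0,-1,0,3,1]
    - [0,0,0,-1,0,3,1]

```text
t: 10.48
tcp_pos: [0.5572, -0.3235, 0.0371]
tool_rot: [1.0, 0.0, 0.0, 0.0]
force: [-1.9, 1.3, 5.2]
finger_gap: 0.512
gripper_force: 63.3
```

Request:
move_arm:
  rows:
    - [0,0,0,0,0,0,0.44]
    - [0,0,0,0,0,0,0.38]
    - [0,0,0,0,0,0,0.35]
    - [0,0,0,0,0,0,0.35]
    - [0,0,0,0,0,0,0.35]
    - [0,0,0,0,0,-4,0.35]
    - [0,0,0,0,0,-15,0.35]
    - [0,0,0,0,0,-35,0.35]
    - [0,0,0,0,0,-65,0]
    - [0,0,0,0,0,-95,0]
    - [0,0,0,0,0,-100,0]
    - [0,0,0,0,0,-100,0]

```text
t: 11.48
tcp_pos: [0.5587, -0.3245, 0.1396]
tool_rot: [1.0, 0.0, 0.003, 0.002]
force: [0.8, 0.3, -0.8]
finger_gap: 1.0
gripper_force: 0.0
```

```bash
python3 go.py .4500 -.0975 .13 -26
python3 - <<'E'
from h import *
s=snap('top'); a=s['img'][120:290,225:495]; cv2.imwrite('pics/t1.png',cv2.resize(a,None,fx=2.9,fy=2.9,interpolation=2)[:,:,::-1])
E
```

```text
yaw 0.01 turn [ 0.2 -0.4 26. ] shift [-108.7 -227.1    7.9]
```

View pics/t1.png

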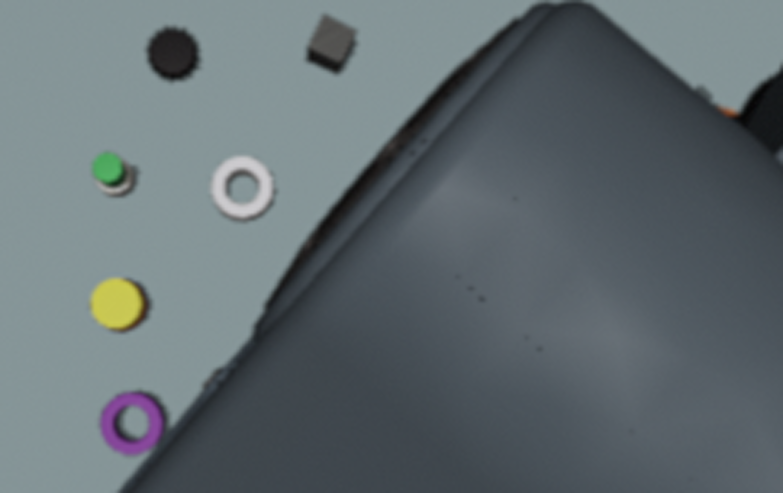

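The arm hides the orange tray, so I'll check it later. The remaining stock is undisturbed: silver (240,187), green (110,165), jar (118,304), knob (173,53), dark block (330,44). White block next.

Request:
move_arm:
  rows:
    - [0,0,5,-10,-20,0,0]
    - [0,0,10,-24,-50,2,0]
    - [0,0,15,-41,-86,4,0]
    - [0,0,20,-58,-122,6,0]
    - [0,0,25,-75,-158,8,0]
    - [0,0,26,-92,-192,8,0]
    - [0,0,26,-104,-218,8,0]
    - [0,0,26,-109,-227,8,0]
    - [0,0,26,-109,-227,8,0]
    - [0,0,26,-109,-227,8,0]

```text
t: 12.37
tcp_pos: [0.4486, -0.0966, 0.1273]
tool_rot: [0.974, -0.224, 0.0, 0.0]
force: [-0.2, -0.2, 0.5]
finger_gap: 1.001
gripper_force: 0.0
```

```bash
python3 go.py .45 -.0975 .036 -26
```

```text
yaw -25.94 turn [ 0.  -0.   0.1] shift [ 1.6  0.2 91.3]
```

Request:
move_arm:
  rows:
    - [0,0,0,1,0,25,0]
    - [0,0,0,1,0,50,0]
    - [0,0,0,1,0,75,0]
    - [0,0,0,1,0,86,0]
    - [0,0,0,1,0,91,0]
    - [0,0,0,1,0,91,0]
    - [0,0,0,1,0,91,1]
    - [0,0,0,1,0,91,1]
    - [0,0,0,1,0,91,1]
    - [0,0,0,1,0,91,1]
    - [0,0,0,1,0,91,1]
    - [0,0,0,1,0,91,1]

```text
t: 13.37
tcp_pos: [0.4494, -0.0969, 0.0376]
tool_rot: [0.974, -0.225, 0.001, 0.0]
force: [-0.6, -0.9, 6.3]
finger_gap: 0.316
gripper_force: 59.5
```

Request:
move_arm:
  rows:
    - [0,0,0,0,0,0,1]
    - [0,0,0,0,0,0,1]
    - [0,0,0,0,0,-10,1]
    - [0,0,0,0,0,-30,1]
    - [0,0,0,0,0,-60,1]
    - [0,0,0,0,0,-90,1]
    - [0,0,0,0,0,-110,1]
    - [0,0,0,0,0,-110,1]

```text
t: 14.03
tcp_pos: [0.4508, -0.0973, 0.1506]
tool_rot: [0.974, -0.225, 0.004, 0.001]
force: [0.4, 0.1, -1.5]
finger_gap: 0.319
gripper_force: 59.4
```

```bash
python3 go.py .5799 .2959 .150 0.2
```

```text
yaw -25.97 turn [  0.1  -0.5 -26.2] shift [-5.610e+01 -4.101e+02  2.000e-01]
```

Request:
move_arm:
  rows:
    - [0,0,-3,-2,-15,0,1]
    - [0,0,-6,-6,-45,0,1]
    - [0,0,-9,-11,-80,0,1]
    - [0,0,-12,-16,-118,0,1]
    - [0,0,-15,-21,-156,0,1]
    - [0,0,-18,-27,-194,0,1]
    - [0,0,-21,-32,-232,0,1]
    - [0,0,-24,-37,-270,0,1]
    - [0,0,-26,-42,-308,0,1]
    - [0,0,-26,-47,-346,0,1]
    - [0,0,-26,-52,-380,0,1]
    - [0,0,-26,-55,-402,0,1]

```text
t: 15.03
tcp_pos: [0.5754, 0.2922, 0.1454]
tool_rot: [1.0, 0.001, -0.0, -0.0]
force: [-0.2, 0.2, -3.3]
finger_gap: 0.323
gripper_force: 59.5
```

Request:
move_arm:
  rows:
    - [0,0,0,3,-7,0,1]
    - [0,0,0,3,-7,0,1]
    - [0,0,0,3,-7,0,1]
    - [0,0,0,3,-7,0,1]

```text
t: 15.37
tcp_pos: [0.5775, 0.2942, 0.1459]
tool_rot: [1.0, -0.0, -0.001, 0.001]
force: [-0.4, -0.6, -2.5]
finger_gap: 0.318
gripper_force: 59.5
```

```bash
python3 go.py .5799 .2959 .0425 0.2
python3 - <<'E'
from h import *
a=snap('scene'); cv2.imwrite('pics/s2.png',cv2.resize(a['img'][120:370,170:520],None,fx=2.2,fy=2.2,interpolation=2)[:,:,::-1])
b=snap('top'); s=b
hsv=cv2.cvtColor(s['img'],cv2.COLOR_RGB2HSV)
E
```

```text
yaw -0.05 turn [ 0.1  0.2 -0.2] shift [  2.6  -1.9 103.3]
```

View pics/s2.png

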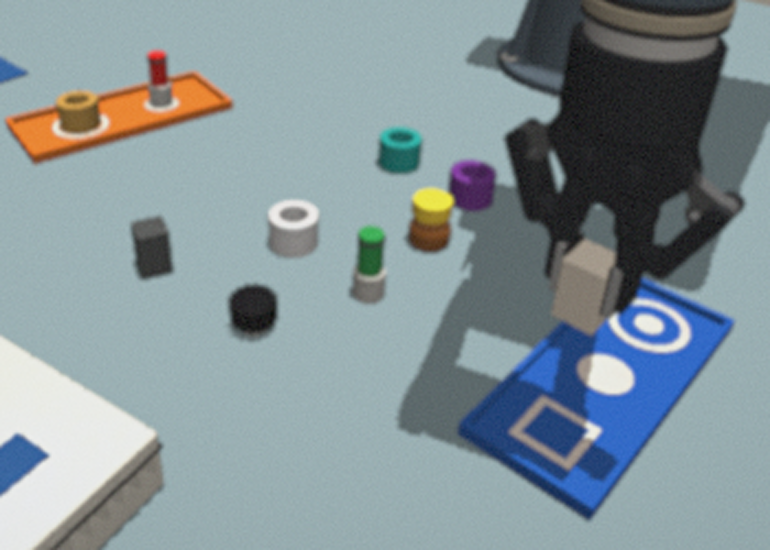

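Brass ring (78,112) and red plug (160,92) stand centred in the orange tray. The white block is held square above the blue tray at (585,285). Lowering it.

Request:
move_arm:
  rows:
    - [0,0,0,2.5,-2,25,1]
    - [0,0,0,2.5,-2,50,1]
    - [0,0,0,2.5,-2,72,1]
    - [0,0,0,2.5,-2,87,1]
    - [0,0,0,2.5,-2,95,1]
    - [0,0,0,2.5,-2,98,1]
    - [0,0,0,2.5,-2,100,1]
    - [0,0,0,2.5,-2,101,1]
    - [0,0,0,2.5,-2,101,1]

```text
t: 16.22
tcp_pos: [0.5819, 0.2978, 0.0467]
tool_rot: [1.0, -0.0, 0.001, -0.0]
force: [1.1, 0.9, -1.2]
finger_gap: 0.317
gripper_force: 59.5
```

Request:
move_arm:
  rows:
    - [0,0,0,-1,1,1,1]
    - [0,0,0,-1,1,2,1]
    - [0,0,0,-1,1,3,1]
    - [0,0,0,-1,1,3,1]

```text
t: 16.55
tcp_pos: [0.5801, 0.2968, 0.0429]
tool_rot: [1.0, 0.0, 0.0, -0.0]
force: [0.1, -0.5, -2.6]
finger_gap: 0.32
gripper_force: 59.5
```

Request:
move_arm:
  rows:
    - [0,0,0,0,0,0.7,1]
    - [0,0,0,0,0,1.4,1]
    - [0,0,0,0,0,1.4,1]

```text
t: 16.8
tcp_pos: [0.5802, 0.2968, 0.0426]
tool_rot: [1.0, 0.0, 0.0, 0.0]
force: [-2.3, -0.5, 5.5]
finger_gap: 0.325
gripper_force: 60.6
```

Request:
move_arm:
  rows:
    - [0,0,0,0,0,0,0.64]
    - [0,0,0,0,0,0,0.58]
    - [0,0,0,0,0,0,0.5]
    - [0,0,0,0,0,0,0.4]
    - [0,0,0,0,0,0,0.4]
    - [0,0,0,0,0,-4,0.4]
    - [0,0,0,0,0,-15,0.4]
    - [0,0,0,0,0,-35,0.3]
    - [0,0,0,0,0,-65,0]
    - [0,0,0,0,0,-95,0]
    - [0,0,0,0,0,-115,0]
    - [0,0,0,0,0,-115,0]

```text
t: 17.8
tcp_pos: [0.5835, 0.2979, 0.1628]
tool_rot: [1.0, 0.0, 0.006, -0.002]
force: [0.8, -0.1, 0.3]
finger_gap: 1.002
gripper_force: 0.0
```

```bash
python3 go.py .5525 .103 .155 0
```

```text
yaw 0.02 turn [-0.2 -0.6  0. ] shift [-31.1 194.9   6.8]
```

Request:
move_arm:
  rows:
    - [0,0,0,-3,20,0,0]
    - [0,0,0,-8,50,3,0]
    - [0,0,0,-14,88,5,0]
    - [0,0,0,-20,126,6,0]
    - [0,0,0,-26,160,6,0]
    - [0,0,0,-29,185,6,0]
    - [0,0,0,-30,194,6,0]
    - [0,0,0,-30,194,6,0]
    - [0,0,0,-30,194,6,0]
    - [0,0,0,-30,194,6,0]

```text
t: 18.63
tcp_pos: [0.5505, 0.1039, 0.1504]
tool_rot: [1.0, 0.0, 0.0, -0.0]
force: [0.8, -0.3, -0.4]
finger_gap: 0.998
gripper_force: 0.0
```

```bash
python3 go.py .5525 .103 .054 0
```

```text
yaw 0.05 turn [-0.  -0.   0.1] shift [ 1.9  1.  96.4]
```

Request:
move_arm:
  rows:
    - [0,0,0,2,1,10,0]
    - [0,0,0,2,1,35,0]
    - [0,0,0,2,1,60,0]
    - [0,0,0,2,1,82,0]
    - [0,0,0,2,1,93,0]
    - [0,0,0,2,1,95,0]
    - [0,0,0,2,1,95,1]
    - [0,0,0,2,1,95,1]
    - [0,0,0,2,1,95,1]
    - [0,0,0,2,1,95,1]
    - [0,0,0,2,1,95,1]
    - [0,0,0,2,1,95,1]
  squeeze: 40

```text
t: 19.63
tcp_pos: [0.5529, 0.1018, 0.0563]
tool_rot: [1.0, -0.0, 0.001, -0.0]
force: [-0.5, 0.6, 4.1]
finger_gap: 0.246
gripper_force: 38.9
```

Request:
move_arm:
  rows:
    - [0,0,0,0,0,0,1]
    - [0,0,0,0,0,0,1]

```text
t: 19.8
tcp_pos: [0.5529, 0.1018, 0.0563]
tool_rot: [1.0, -0.0, 0.001, -0.0]
force: [-0.4, 1.2, 5.8]
finger_gap: 0.243
gripper_force: 39.1
```

```bash
python3 go.py .5057 .2958 .170 0
```

```text
yaw -0.0 turn [-0.  -0.1 -0. ] shift [ -47.  -194.  -113.8]
```

Request:
move_arm:
  rows:
    - [0,0,0,0,0,-20,1]
    - [0,0,0,0,0,-50,1]
    - [0,0,0,0,0,-85,1]
    - [0,0,0,-3,-15,-110,1]
    - [0,0,0,-11,-45,-113,1]
    - [0,0,0,-20,-82,-113,1]
    - [0,0,0,-29,-120,-113,1]
    - [0,0,0,-38,-157,-113,1]
    - [0,0,0,-44,-183,-113,1]
    - [0,0,0,-47,-194,-113,1]
    - [0,0,0,-47,-194,-113,1]
    - [0,0,0,-47,-194,-113,1]

```text
t: 20.8
tcp_pos: [0.5048, 0.2954, 0.1679]
tool_rot: [1.0, 0.001, -0.0, 0.001]
force: [0.6, -0.9, -1.3]
finger_gap: 0.241
gripper_force: 39.4
```

```bash
python3 go.py .5057 .2958 .0613 0
```

```text
yaw 0.09 turn [0.1 0.  0.1] shift [  1.   -0.5 106.6]
```

Request:
move_arm:
  rows:
    - [0,0,0,0.5,0,20,1]
    - [0,0,0,0.5,0,45,1]
    - [0,0,0,0.5,0,70,1]
    - [0,0,0,0.5,0,88,1]
    - [0,0,0,0.5,0,98,1]
    - [0,0,0,0.5,0,101,1]
    - [0,0,0,0.5,0,103,1]
    - [0,0,0,0.5,0,104,1]
    - [0,0,0,0.5,0,104,1]

```text
t: 21.55
tcp_pos: [0.5066, 0.2956, 0.0652]
tool_rot: [1.0, -0.0, 0.001, -0.0]
force: [-0.1, 0.4, -1.8]
finger_gap: 0.251
gripper_force: 39.4
```

Request:
move_arm:
  rows:
    - [0,0,0,0,0,1,1]
    - [0,0,0,0,0,2,1]
    - [0,0,0,0,0,2,1]

```text
t: 21.8
tcp_pos: [0.5059, 0.2959, 0.0628]
tool_rot: [1.0, 0.0, 0.0, -0.0]
force: [-0.0, 0.5, -1.8]
finger_gap: 0.245
gripper_force: 39.4
```

Request:
move_arm:
  rows:
    - [0,0,0,0,0,0.7,1]
    - [0,0,0,0,0,1.4,1]
    - [0,0,0,0,0,2,1]
    - [0,0,0,0,0,2,1]

```text
t: 22.13
tcp_pos: [0.5059, 0.296, 0.0613]
tool_rot: [1.0, 0.0, 0.0, -0.0]
force: [-0.6, -0.1, 4.4]
finger_gap: 0.248
gripper_force: 40.3
```

Contact; release and go for the silver ring.

Request:
move_arm:
  rows:
    - [0,0,0,0,0,0,0.7]
    - [0,0,0,0,0,0,0.6]
    - [0,0,0,0,0,0,0.45]
    - [0,0,0,0,0,0,0.3]
    - [0,0,0,0,0,0,0.3]
    - [0,0,0,0,0,-5,0.3]
    - [0,0,0,0,0,-20,0.3]
    - [0,0,0,0,0,-50,0.2]
    - [0,0,0,0,0,-80,0]
    - [0,0,0,0,0,-100,0]
    - [0,0,0,0,0,-100,0]

```text
t: 23.05
tcp_pos: [0.5085, 0.2969, 0.1652]
tool_rot: [1.0, 0.0, 0.005, -0.002]
force: [-0.5, 0.2, -0.8]
finger_gap: 1.002
gripper_force: 0.0
```

```bash
python3 go.py .5457 .0068 .125 0
```

```text
yaw 0.02 turn [-0.2 -0.5  0. ] shift [ 36.7 290.2  39.6]
```

Request:
move_arm:
  rows:
    - [0,0,0,2,20,0,0]
    - [0,0,0,6,50,3,0]
    - [0,0,0,11,88,6,0]
    - [0,0,0,16,126,10,0]
    - [0,0,0,21,164,15,0]
    - [0,0,0,26,202,20,0]
    - [0,0,0,31,240,28,0]
    - [0,0,0,35,270,35,0]
    - [0,0,0,37,288,38,0]
    - [0,0,0,37,290,38,0]
    - [0,0,0,37,290,38,0]
    - [0,0,0,37,290,38,0]

```text
t: 24.05
tcp_pos: [0.5421, 0.0064, 0.1221]
tool_rot: [1.0, -0.0, -0.001, -0.0]
force: [0.1, -0.8, -0.1]
finger_gap: 1.001
gripper_force: 0.0
```

```bash
python3 go.py .5457 .0068 .031 0
```

```text
yaw -0.0 turn [-0.   0.1 -0. ] shift [ 3.7 -0.4 91. ]
```

Request:
move_arm:
  rows:
    - [0,0,0,3,0,10,0]
    - [0,0,0,3,0,35,0]
    - [0,0,0,3,0,60,0]
    - [0,0,0,3,0,80,0]
    - [0,0,0,3,0,89,0]
    - [0,0,0,3,0,90,0]
    - [0,0,0,3,0,90,1]
    - [0,0,0,3,0,90,1]
    - [0,0,0,3,0,90,1]
    - [0,0,0,3,0,90,1]
    - [0,0,0,3,0,90,1]
    - [0,0,0,3,0,90,1]
  squeeze: 60

```text
t: 25.05
tcp_pos: [0.5466, 0.0059, 0.034]
tool_rot: [1.0, -0.0, 0.001, 0.0]
force: [-0.2, 2.1, 5.8]
finger_gap: 0.521
gripper_force: 60.8
```

```bash
python3 go.py .4308 .2958 .145 0
```

```text
yaw -0.02 turn [ 0.  -0.2 -0. ] shift [-115.5 -289.9 -111.3]
```

Request:
move_arm:
  rows:
    - [0,0,0,0,0,-15,1]
    - [0,0,0,0,0,-45,1]
    - [0,0,0,0,0,-80,1]
    - [0,0,0,-7,-18,-108,1]
    - [0,0,0,-19,-48,-111,1]
    - [0,0,0,-33,-83,-111,1]
    - [0,0,0,-47,-118,-111,1]
    - [0,0,0,-61,-153,-111,1]
    - [0,0,0,-75,-188,-111,1]
    - [0,0,0,-89,-223,-111,1]
    - [0,0,0,-102,-256,-111,1]
    - [0,0,0,-111,-279,-111,1]

```text
t: 26.05
tcp_pos: [0.4327, 0.287, 0.1437]
tool_rot: [1.0, 0.001, -0.0, -0.0]
force: [0.7, 0.8, -3.1]
finger_gap: 0.523
gripper_force: 62.1
```

Request:
move_arm:
  rows:
    - [0,0,0,-4,-10,0,1]
    - [0,0,0,-4,-10,0,1]
    - [0,0,0,-4,-10,0,1]
    - [0,0,0,-4,-10,0,1]

```text
t: 26.38
tcp_pos: [0.4311, 0.2938, 0.1434]
tool_rot: [1.0, -0.0, 0.0, 0.0]
force: [-0.7, 0.0, -2.5]
finger_gap: 0.52
gripper_force: 62.1
```

```bash
python3 go.py .4308 .2958 .039 0
python3 - <<'E'
from h import *
a=snap('scene'); cv2.imwrite('pics/s3.png',cv2.resize(a['img'][120:370,170:520],None,fx=2.2,fy=2.2,interpolation=2)[:,:,::-1])
E
```

```text
yaw -0.03 turn [ 0. -0. -0.] shift [ -0.4  -2.  104.4]
```

View pics/s3.png

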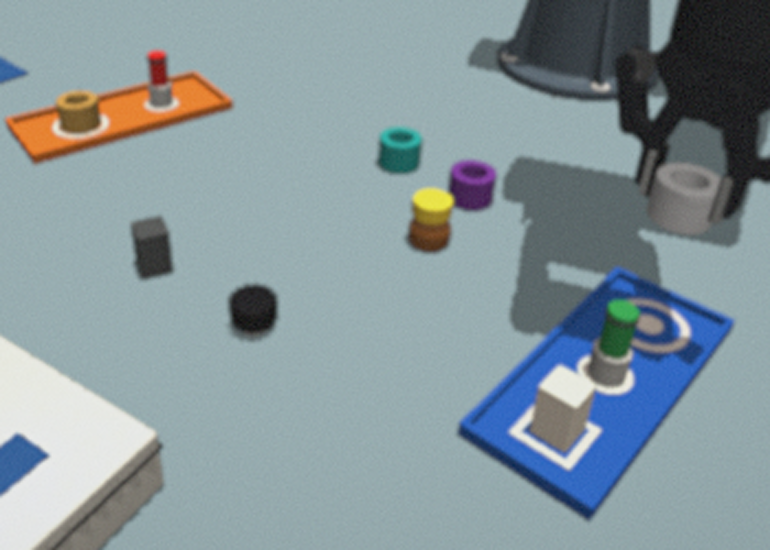

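The white block (565,410) and green plug (615,345) stand centred on their outlines. The silver ring (685,195) is held level above the circle. Lowering it.

Request:
move_arm:
  rows:
    - [0,0,0,0,-1.5,20,1]
    - [0,0,0,0,-1.5,45,1]
    - [0,0,0,0,-1.5,70,1]
    - [0,0,0,0,-1.5,88,1]
    - [0,0,0,0,-1.5,97,1]
    - [0,0,0,0,-1.5,100,1]
    - [0,0,0,0,-1.5,102,1]
    - [0,0,0,0,-1.5,102,1]

```text
t: 27.1
tcp_pos: [0.4315, 0.296, 0.0417]
tool_rot: [1.0, -0.0, 0.001, -0.0]
force: [-0.1, 0.2, -2.8]
finger_gap: 0.523
gripper_force: 62.1
```

Request:
move_arm:
  rows:
    - [0,0,0,0,0,1,1]
    - [0,0,0,0,0,2,1]
    - [0,0,0,0,0,2,1]

```text
t: 27.35
tcp_pos: [0.4311, 0.2964, 0.04]
tool_rot: [1.0, 0.0, 0.001, -0.0]
force: [-0.5, -0.5, -2.3]
finger_gap: 0.522
gripper_force: 62.1
```

Request:
move_arm:
  rows:
    - [0,0,0,0,0,0.7,1]
    - [0,0,0,0,0,1.4,1]
    - [0,0,0,0,0,1.8,1]
    - [0,0,0,0,0,1.8,1]

```text
t: 27.68
tcp_pos: [0.431, 0.2965, 0.039]
tool_rot: [1.0, 0.0, 0.001, -0.0]
force: [-1.0, 0.3, 8.1]
finger_gap: 0.528
gripper_force: 63.2
```

Request:
move_arm:
  rows:
    - [0,0,0,0,0,0,0.44]
    - [0,0,0,0,0,0,0.38]
    - [0,0,0,0,0,0,0.34]
    - [0,0,0,0,0,0,0.34]
    - [0,0,0,0,0,0,0.34]
    - [0,0,0,0,0,-4,0.34]
    - [0,0,0,0,0,-15,0.34]
    - [0,0,0,0,0,-35,0.34]
    - [0,0,0,0,0,-65,0.3]
    - [0,0,0,0,0,-95,0.3]
    - [0,0,0,0,0,-130,0.3]
    - [0,0,0,0,0,-150,0.3]

```text
t: 28.68
tcp_pos: [0.4316, 0.2967, 0.1916]
tool_rot: [1.0, 0.0, 0.002, -0.001]
force: [0.5, 0.2, -0.1]
finger_gap: 0.7
gripper_force: 0.0
```

Request:
move_arm:
  rows:
    - [0,0,0,0,30,0,0.3]
    - [0,0,0,0,65,0,0.3]
    - [0,0,0,0,100,0,0.3]
    - [0,0,0,0,140,0,0.3]
    - [0,0,0,0,180,0,0.3]
    - [0,0,0,0,220,0,0.3]
    - [0,0,0,0,255,0,0.3]
    - [0,0,0,0,280,0,0.3]
    - [0,0,0,0,290,0,0.3]
    - [0,0,0,0,290,0,0.3]

```text
t: 29.52
tcp_pos: [0.4312, 0.0044, 0.1882]
tool_rot: [1.0, -0.002, 0.001, 0.0]
force: [-0.1, -0.2, -0.1]
finger_gap: 0.7
gripper_force: 0.0
```

Run:
```python
from h import *
from meas import comps
T=snap('top'); a=snap('scene')
cv2.imwrite('pics/s4.png',cv2.resize(a['img'][120:370,170:520],None,fx=2.2,fy=2.2,interpolation=2)[:,:,::-1])
for s in(T,a):
    C,L,k=comps(s,.02); print('--')
    for i in range(1,k+1):
        P=C[L==i]
        if not 40<len(P)<1200: continue
        zt=np.percentile(P[:,2],95); Q=P[P[:,2]>zt-.006]; lo,hi=Q.min(0),Q.max(0)
        print('ztop %.4f'%zt,((lo+hi)/2)[:2].round(4),(hi-lo)[:2].round(4),'rect',round(cv2.minAreaRect(Q[:,:2].astype(np.float32))[2],1),s['img'][L==i].mean(0).round())
```

```text
--
ztop 0.0474 [ 0.6574 -0.058 ] [0.0351 0.0322] rect 65.0 [65. 66. 64.]
ztop 0.0324 [0.649  0.0611] [0.0376 0.0375] rect 75.5 [34. 34. 34.]
ztop 0.0517 [0.5807 0.2957] [0.0282 0.0299] rect 88.9 [137. 136. 138.]
ztop 0.0413 [ 0.5577 -0.3234] [0.0455 0.0433] rect 88.9 [137. 106.  58.]
ztop 0.0702 [0.5062 0.2953] [0.0214 0.0232] rect 15.1 [61. 98. 71.]
ztop 0.0710 [ 0.4584 -0.3017] [0.0207 0.0207] rect 1.8 [128.  67.  60.]
ztop 0.0407 [0.4303 0.2954] [0.0427 0.0456] rect 1.2 [136. 136. 139.]
ztop 0.0358 [0.3686 0.0815] [0.0398 0.0432] rect 2.2 [ 95.  54. 110.]
ztop 0.0359 [ 0.3555 -0.0135] [0.0248 0.0424] rect 79.8 [33. 80. 75.]
--
ztop 0.0691 [ 0.4583 -0.3018] [0.0208 0.0229] rect 50.8 [132.  75.  71.]
ztop 0.0396 [ 0.5557 -0.3229] [0.0466 0.0483] rect 39.7 [145. 114.  65.]
ztop 0.0349 [ 0.3663 -0.0116] [0.0436 0.0433] rect 2.1 [36. 94. 89.]
ztop 0.0348 [0.3693 0.0845] [0.0445 0.0454] rect 8.9 [ 93.  52. 112.]
ztop 0.0488 [0.4565 0.0968] [0.0364 0.0374] rect 14.7 [164. 149.  63.]
ztop 0.0458 [ 0.6565 -0.0557] [0.0339 0.0356] rect 64.1 [74. 77. 77.]
ztop 0.0678 [0.5058 0.298 ] [0.022  0.0217] rect 76.3 [116. 135. 120.]
ztop 0.0310 [0.6471 0.0622] [0.038  0.0399] rect 26.2 [46. 47. 49.]
ztop 0.0499 [0.5798 0.298 ] [0.0303 0.0279] rect 87.9 [168. 165. 155.]
```

View pics/s4.png

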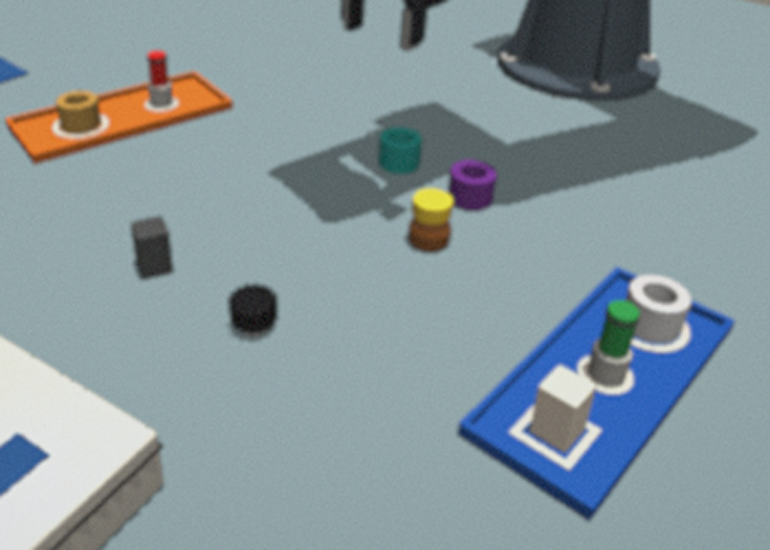

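All five stand on their outlines: silver (660,308), green (615,345), white (565,410), brass (78,112) and red (160,92). Each is within about 2 mm in both views, and the white block is about 1° off square. The dark block, jar and knob haven't moved.

```bash
python3 -c "
from station import order
print(order.sign_off())"
```

```text
the job is handed in; nothing more can be done
None
```

Both kits are made up and the job is handed in: all five gauges stand upright within about 2 mm of their outline centres (white block about 1° off square), and the dark block, jar and knob are where they started; the hand-in returned no verdict.

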